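# Tip the transformer into the wiring nest

### The job

Load the small black transformer into the aluminium wiring nest: stand it upright and square against the nest's low front edge, centred on the nest and with its terminal side away from it, then push high to tip it over that edge so that it lies on the bed, terminals towards the blue end stop. Push it on along the bed, past the white sprung roller, until it is fully home against the end stop, wherever that is clamped, with the stop's brass switch pin pressed in - feel for it and push it gently home, with 25 N at the very most. Leave the loose tools, tin and tape alone.

Things in the scene. Friction and masses are not known exactly. Their poses are not given: they have to be found in the camera images.
- transformer: small black control transformer, about 0.6 kg, a block 62 (x) x 84 (y) x 73 (z) mm over its foot and core; starts upright on the bench. Origin: centre of the underside, z up while it stands. Centre of mass near mid core. The terminal side is -x; it starts with +x roughly towards the nest. On the bench it slides when pushed low or held, and topples when pushed high.
- core_end (a point): centre of the transformer core's top face, 73 mm above its underside: the end that must meet the end stop. Axes as the transformer's. A row of screw terminals along y stands on this face, up to 88 mm above the underside, over x = -24 to -8 mm.
- nest: aluminium wiring nest screwed to the bench. Origin: on the bench, middle of its front edge; x = loading direction (level), y = left when looking along x, z up. The bed is a plate 14 mm high, x = 0 to 147 mm, y = -75 to 75 mm; its upright dark steel front edge at x = 0 is the low stop over which the transformer is tipped.
- channel (a point): point on the bed (z = 14 mm) at nest x = 73 mm, y = 0, axes as the nest's: where the straight channel begins. From here to nest x = 110 mm a steel datum rail (inner face at y = +44 mm) and a guide (inner face at y = -46 mm) stand 22 mm high above the bed; their flared mouths begin at nest x = 46 mm, about 51 and 53 mm off the centre line.
- plunger (a joint): travel (m) of the white sprung roller, 24 mm across, upright axis at nest x = 90 mm on the -y side: 0 = out, nose at nest y = -37 mm. The core presses it out by about 3 mm (6 at most) and is then held on the datum rail. It starts to yield at 2.5 N, then 0.6 N per mm; pushing the lying transformer past it takes about 6 to 12 N in all.
- switch_pin (a joint): travel (m) of the brass pin of the part-present switch, centred in the face of the blue end stop: 0 = stands 5 mm out of the face, 0.005 = flush; 1 N to start, 2.4 N when flush. The stop bar (80 mm wide, 28 mm high above the bed) is clamped in slots with its face anywhere from nest x = 98 to 114 mm: its setting is not measured and must be felt for. The terminals reach over it.
- terminal_driver: loose black-handled terminal screwdriver, 130 mm long, a bystander; origin at its middle, underside
- screwdriver_red: loose red-handled screwdriver, 185 mm long, a bystander; origin at its middle, underside
- ferrule_tin: loose white round tin, 62 mm across, 24 mm high, a bystander; origin at the centre of its underside
- tape_roll: loose roll of black tape, 66 mm across, 19 mm high, a bystander; origin at the centre of its underside
Not all that is in view belongs to the job. There is more than one size of the transformer; the job needs the middle-sized.

How it is judged (in metres and radians):
On the way, in this order (a step that is already met when the one before it is completed fails the run):
1. the transformer stands upright on the bench with its foot square against the nest's front edge (gap under 3 mm, within 4.5 degrees), within 5 mm of the centre line (x of transformer in the frame of nest between -0.034 and -0.028 m and y of transformer in the frame of nest between -0.005 and 0.005 m and angle between transformer's own z axis and vertical below 0.06 rad and height (world z) of transformer below 0.004 m and angle between the x axis of transformer and the x axis of nest, either way round below 0.08 rad), for 0.2 s.
2. the transformer has been tipped over the edge and lies on the bed on its plain side, terminals towards the end stop (angle between transformer's own x axis and vertical above 3.05 rad and height (world z) of core_end below 0.05 m and x of core_end in the frame of nest between 0.03 and 0.095 m), for 0.2 s.
At the end, for the whole second after the job is handed in: the transformer lies flat on its plain side on the bed, home against the end stop (switch pin in by over 3 of 5 mm), square within 2 degrees, within 2 mm of the datum rail (core end 0 to 4 mm left of the nest's centre line), sprung roller pressed out over 1.5 mm, at rest (value of joint switch_pin above 0.003 m and angle between transformer's own x axis and vertical above 3.09 rad and angle between the z axis of transformer and the x axis of nest, either way round below 0.035 rad and y of core_end in the frame of nest between 0 and 0.004 m and value of joint plunger above 0.0015 m and linear speed of transformer below 0.01 m/s); the robot touches nothing.
It fails at once if the transformer is rammed home: the fingers, or the rest of the arm, push on it with more than 25 N while it holds the sprung roller out (by more than 1.5 mm) (value of joint plunger above 0.0015 m and contact force between any of the fingers, the arm and transformer above 25 N).
It fails at once if a loose bystander (either screwdriver, the tin or the tape) is moved by more than 20 mm (distance of any of terminal_driver, screwdriver_red, ferrule_tin, tape_roll from where it was at the start of the episode above 0.02 m).
It also fails if it takes over 64 s, if anything falls off the work surface, if the arm or the gripper's body presses on something with over 40 N, if the wrist force passes 120 N, or if a joint passes its speed limit or range.

### The arm

A 6-joint arm with a two-finger parallel gripper is mounted at the origin on the work surface; the furniture and walls round the work are solid. World frame = base frame: x ahead of the robot, y to its left, z up, the work surface at z = 0. Lengths are in mm, angles in degrees, forces in N, time in s.
With the tool pointing down it reaches from about 300 to 850 mm from the base axis. Payload 4.2 kg.
Tool frame: the origin (TCP) lies at the very end of the fingers, on their centre line; the grasp point (between the pads) lies 19 mm behind it; z points along the fingers, y is the line along which they close (so a half turn about z gives the same grasp; the last joint's range is limited). The gripper opens to 91 mm and grips with 3 to 60 N. Pads are 32 mm wide; open, the fingers measure 118 mm over their backs; the gripper's body (76 mm by 178 mm) begins 60 mm behind the grasp point.
Start: joints at [62.109, 18.312, 89.639, -0, 72.044, -1.146], TCP at [258.773, 513.498, 213.976] pointing down, gripper open.
Joint ranges: [-177.97, 177.97], [-48.28, 115.42], [12.27, 149.76], [-77.06, 257.06], [2.81, 150.46], [-146.56, 146.56]. Speed limits (degrees/s): [147.25, 147.25, 180, 180, 180, 180].

### API

Orientations are given as [roll, pitch, yaw] about the fixed x, y, z axes, in that order (R = Rz(yaw) Ry(pitch) Rx(roll)).
In Python, from workcell import * gives the robot as it stands.
- The arm moves only by the tool move_arm, never from a script. Its argument "motion" is a list of rows, each a list of 3 entries, a list of its own where there are three numbers: the finger opening in mm, from 0 to 91.2, then the shift along the world's x, y, z in units of 25 mm (1.0 is 25 mm), then the turn, a rotation vector about the world's x, y, z in units of 4 degrees (1.0 is 4 degrees). In form: [[grip, [x, y, z], [ax, ay, az]], ...]. A call has 1 to 20 rows; each row shifts and turns the commanded pose from where the row before left it; what a row does not reach is not made up. A row lasts 1/12 s, in which the tool goes at most 41.7 mm and 7.16 degrees, less where a joint would pass 70% of its speed; a pose out of reach is approached as far as the arm can. A call with a number of a shift or a turn outside -1 to 1 is refused whole. A call with a gripper value outside its range is refused whole. The fingers move at their own pace and stop on an object; "grip_force" is the grip in N (left out, the last holds). Time passes only in rows, so rows that do not move let the fingers close. It gives the time, the measured TCP pose, the force, the opening and the grip force at its end, in the units of the state.
- state(): the state, without advancing time (a new reading comes with each control period).
- grab_frame(name): name is "scene" or "side" or "wrist"; returns the picture (480x640x3 uint8, blue, green, red); there is no depth.
- camera_info(name): a dict with "fx", "fy", "cx", "cy" (pixels), "k1" (the pictures are not rectified: a ray, as slopes to the right and down, at radius r is drawn at 1 + k1 r^2 times it, then the intrinsics apply), "rvec" (rotation vector, rad) and "tvec" (3), from world to camera coordinates, as OpenCV has them. Camera axes: x right, y down, z forward; pixel columns grow to the right and rows downward; lengths in mm; the calibration is good to about 2 mm. A picture is of the moment at which its call begins: read the wrist's pose just before it. camera_info takes no time and is no camera call; for the wrist camera it gives the pose at the moment of the call.
- job_done(): hands the job in; it is judged then, once.
The state is a dict: "time_s": time; "qpos": joint angles; "qvel": joint speeds; "effort": joint torques, N m; "ee_pos": TCP position; "ee_rot": TCP orientation; "force": force on the tool from outside, world axes, zero at the start; "torque": the same for the moment, N m; "gripper_width": finger opening in mm; "gripper_force": force on a finger pad.
Only numpy, scipy, OpenCV 4.12 (cv2) and the standard library are available. Lean on these libraries where they do the work, as an engineer would, in place of code of your own. Each camera call takes 0.05 s, during which the arm holds its last target. There are 200 camera calls.

## Working session

There is one attempt and no reset: what is moved stays moved. The work goes in short steps, Python scripts to look and compute and a tool call to move; the robot and the scene stay as the last step left them, time stands still between calls to the robot, and variables do not carry over. Pictures are saved under pics/ and viewed, at most 10 in all, crops included, and the job is handed in when it is done.

Besides the shell and the picture viewer there is one more tool, called after "Request:" as name(argument=value, ...) on one line, values as JSON. move_arm: Moves the arm, as the interface text tells. Shifts and turns lie within -1 to 1; 1 stands for 25 mm of shift or 4 degrees of turn. Its arguments: {"type":"object","properties":{"motion":{"type":"array","items":{"type":"array"}},"grip_force":{"type":"number"}},"required":["motion"]}

```bash
mkdir -p pics
python3 - <<'E'
from workcell import *
import cv2,numpy as np
for n in ("scene","side"):
    f=grab_frame(n); cv2.imwrite(f"pics/{n}0.png",f)
    c=camera_info(n); print(n,c)
print(state())
E
```

```text
scene {'fx': 557.5086596212682, 'fy': 557.5086596212682, 'cx': 319.01880785934827, 'cy': 249.14864764606378, 'k1': -0.09781395093632834, 'rvec': array([ 1.04360434, -2.15070264,  1.29225639]), 'tvec': array([ 374.58907537,  244.80738514, 1151.56183259])}
side {'fx': 463.7112174446471, 'fy': 463.7112174446471, 'cx': 314.8707324294179, 'cy': 244.4103149222804, 'k1': -0.03176402368319285, 'rvec': array([ 2.20597493, -0.44745885,  0.19649707]), 'tvec': array([-454.92407632,  233.2320694 , 1056.56605136])}
{'time_s': 0.1, 'qpos': array([ 6.21078348e+01,  1.83489651e+01,  8.96981803e+01, -8.28680194e-04,
        7.20456976e+01, -1.14479601e+00]), 'qvel': array([-0.17435985, -0.09857704, -0.12526725, -0.01615887, -0.04543499,
        0.0359283 ]), 'effort': array([-4.58849772e-04, -4.13331163e+01, -2.32509863e+01,  7.28186150e-02,
        4.21305047e-02, -8.16217630e-05]), 'ee_pos': array([258.56559498, 513.07976073, 213.20284779]), 'ee_rot': array([-1.79907160e+02, -1.06716694e-03,  1.53252886e+02]), 'force': array([-0.23985421,  0.15352214, -0.67381947]), 'torque': array([ 3.73427549e-02, -7.20073967e-06,  1.28943025e-02]), 'gripper_force': 0.0, 'gripper_width': 91.36540364074293}
```

View pics/scene0.png

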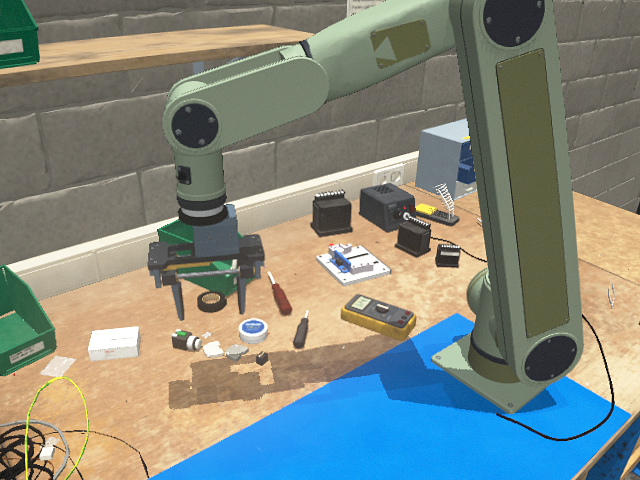

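View pics/side0.png

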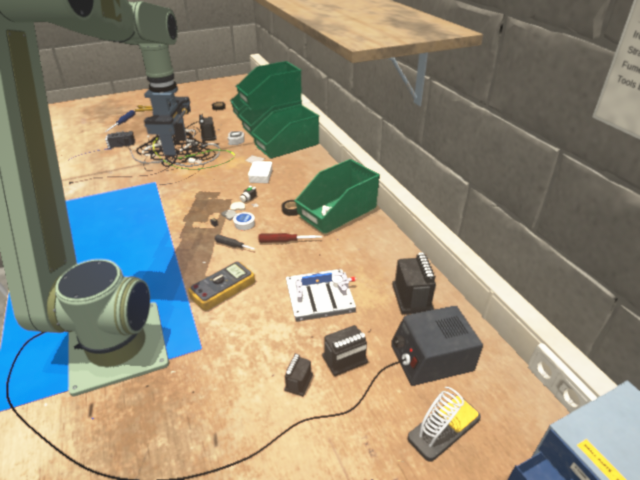

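The nest is at scene (352,263) and side (320,293). The middle transformer is at scene (413,238) and side (345,350), between the small one and the large one. I'll zoom in next.

```bash
cat > h.py <<'E'
from workcell import *
import cv2,numpy as np
def cam(n):
    c=camera_info(n);R,_=cv2.Rodrigues(np.array(c['rvec']));return c,R,np.array(c['tvec']).ravel()
def ray(n,u,v,z,C=None):
    c,R,t=C or cam(n)
    d=np.array([(u-c['cx'])/c['fx'],(v-c['cy'])/c['fy']]);p=d.copy()
    for _ in range(20): p=d/(1+c['k1']*(p@p))
    w=R.T@np.array([*p,1]);o=-R.T@t
    return o+w*(z-o[2])/w[2]
def proj(n,P,C=None):
    c,R,t=C or cam(n);q=R@np.array(P,float)+t;p=q[:2]/q[2];p=p*(1+c['k1']*(p@p))
    return p[0]*c['fx']+c['cx'],p[1]*c['fy']+c['cy']
E
python3 - <<'E'
import cv2
a=cv2.imread('pics/scene0.png')[180:310,300:480]; b=cv2.imread('pics/side0.png')[250:400,260:440]
cv2.imwrite('pics/a.png',cv2.resize(a,(792,572),interpolation=cv2.INTER_CUBIC))
cv2.imwrite('pics/b.png',cv2.resize(b,(720,600),interpolation=cv2.INTER_CUBIC))
E
```

```text
(no output)
```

View pics/a.png

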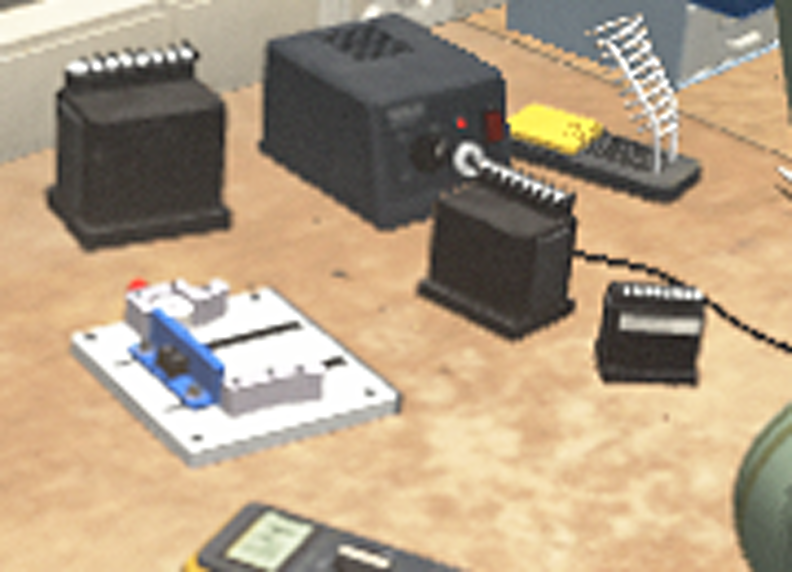

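View pics/b.png

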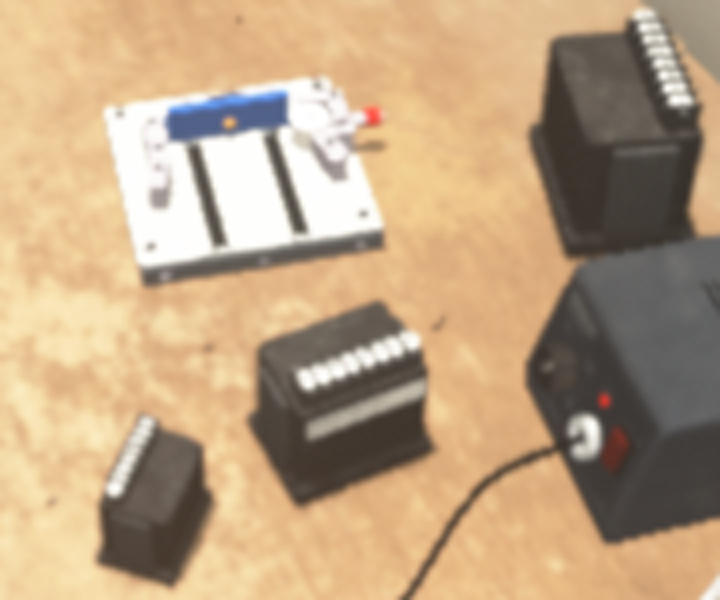

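The crops show the nest plate corners, in side crop px, at (142,268), (381,232), (330,80) and (108,108). The transformer's foot corners are at (300,503), (432,448) and (252,425), with its terminals facing away from the nest.

Run:
```python
from h import *
np.set_printoptions(precision=1,suppress=True)
A=lambda u,v,z:ray('scene',300+u/4.4,180+v/4.4,z)
B=lambda u,v,z:ray('side',260+u/4,250+v/4,z)
# side cam: front-left, front-right, back-right, back-left
for p in [(142,268),(381,232),(330,80),(108,108)]: print('nest side',B(*p,14))
# scene: corners left(back,y+?), bottom, right
for p in [(72,338),(193,455),(400,400),(265,285)]: print('nest scene',A(*p,14))
for p in [(300,503),(432,448),(252,425)]: print('trafo side',B(*p,0))
for p in [(515,337),(420,292),(574,305)]: print('trafo scene',A(*p,0))
```

```text
nest side [405.7 -89.8  14. ]
nest side [ 549.  -119.6   14. ]
nest side [579.5  17.6  14. ]
nest side [434.9  50.4  14. ]
nest scene [571.1  29.1  14. ]
nest scene [424.   58.8  14. ]
nest scene [395.9 -80.5  14. ]
nest scene [ 550.9 -114.3   14. ]
trafo side [ 427.6 -268.5    0. ]
trafo side [ 508.9 -264.4    0. ]
trafo side [ 424.5 -211.2    0. ]
trafo scene [ 422.7 -213.8    0. ]
trafo scene [ 501.6 -208.5    0. ]
trafo scene [ 428.4 -277.4    0. ]
```

Request:
move_arm(motion=[[91,[0.27,-0.95,0.08],[0,0,0.26]],[91,[0.27,-0.95,0.08],[0,0,0.26]],[91,[0.27,-0.95,0.08],[0,0,0.26]],[91,[0.27,-0.95,0.08],[0,0,0.26]],[91,[0.27,-0.95,0.08],[0,0,0.26]],[91,[0.27,-0.95,0.08],[0,0,0.26]],[91,[0.27,-0.95,0.08],[0,0,0.26]],[91,[0.27,-0.95,0.08],[0,0,0.26]],[91,[0.27,-0.95,0.08],[0,0,0.26]],[91,[0.27,-0.95,0.08],[0,0,0.26]],[91,[0.27,-0.95,0.08],[0,0,0.26]],[91,[0.27,-0.95,0.08],[0,0,0.26]],[91,[0.27,-0.95,0.08],[0,0,0.26]],[91,[0.27,-0.95,0.08],[0,0,0.26]],[91,[0.27,-0.95,0.08],[0,0,0.26]]])

```text
time_s: 1.35
ee_pos: [359.8, 156.0, 243.8]
ee_rot: [-180.0, -0.0, 168.9]
force: [0.9, 0.1, 0.7]
gripper_width: 91.3
gripper_force: 0.0
```

Request:
move_arm(motion=[[91,[0.27,-0.95,0.08],[0,0,0.26]],[91,[0.27,-0.95,0.08],[0,0,0.26]],[91,[0.27,-0.95,0.08],[0,0,0.26]],[91,[0.27,-0.95,0.08],[0,0,0.26]],[91,[0.27,-0.95,0.08],[0,0,0.26]],[91,[0.27,-0.95,0.08],[0,0,0.26]],[91,[0.27,-0.95,0.08],[0,0,0.26]],[91,[0.27,-0.95,0.08],[0,0,0.26]],[91,[0.27,-0.95,0.08],[0,0,0.26]],[91,[0.27,-0.95,0.08],[0,0,0.26]],[91,[0.27,-0.95,0.08],[0,0,0.26]],[91,[0.27,-0.95,0.08],[0,0,0.26]],[91,[0.27,-0.95,0.08],[0,0,0.26]],[91,[0.27,-0.95,0.08],[0,0,0.26]],[91,[0.27,-0.95,0.08],[0,0,0.26]],[91,[0,0,0],[0,0,0]],[91,[0,0,0],[0,0,0]],[91,[0,0,0],[0,0,0]]])

```text
time_s: 2.85
ee_pos: [460.8, -198.4, 273.5]
ee_rot: [179.9, -0.1, -175.6]
force: [-0.1, 0.4, 0.5]
gripper_width: 90.9
gripper_force: 0.0
```

Run:
```python
from h import *
s=state();c,R,t=cam('wrist');f=grab_frame('wrist');cv2.imwrite('pics/w1.png',f)
print(s['ee_pos'],s['ee_rot'],s['force'],-R.T@t,R[2])
np.savez('w1.npz',R=R,t=t)
for n,P in dict(trafo=(465,-240,73),nest=(475,-101,14),end=(500,40,14)).items(): print(n,proj('wrist',P))
```

```text
[ 460.79711415 -198.44879664  273.49267058] [ 1.79926203e+02 -6.40112172e-02 -1.75569161e+02] [-0.10841444  0.44023899  0.49109788] [ 382.40631528 -204.00937096  445.90831629] [ 0.27806869  0.02336423 -0.960277  ]
trafo (np.float64(285.8373679907934), np.float64(214.92094882672978))
nest (np.float64(395.7728054311224), np.float64(221.06338190951263))
end (np.float64(495.43426093609776), np.float64(246.97372937411617))
```

View pics/w1.png

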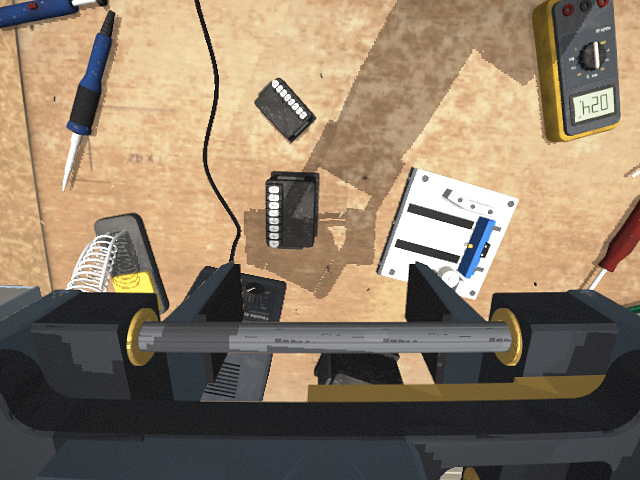

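The wrist view shows the nest plate with corners (412,168), (378,273), (480,299) and (518,203), and its front edge on the left. The transformer is at (292,210) with its terminals on the left, away from the nest. I'll refine these positions with masks.

Run:
```python
from h import *
np.set_printoptions(precision=1,suppress=True)
f=cv2.imread('pics/w1.png');d=np.load('w1.npz');C=(camera_info('wrist'),d['R'],d['t'])
hsv=cv2.cvtColor(f,cv2.COLOR_BGR2HSV)
def big(m,x0,y0,x1,y1,k=3):
    z=np.zeros_like(m);z[y0:y1,x0:x1]=m[y0:y1,x0:x1]
    z=cv2.morphologyEx(z,cv2.MORPH_OPEN,np.ones((k,k)))
    c=max(cv2.findContours(z,cv2.RETR_EXTERNAL,cv2.CHAIN_APPROX_NONE)[0],key=cv2.contourArea);return cv2.convexHull(c)
w=((hsv[...,1]<40)&(hsv[...,2]>170)).astype(np.uint8)
n=big(w,360,150,540,312); 
q=cv2.approxPolyDP(n,5,True)[:,0]; print('nest poly',q.tolist())
for p in q: print(ray('wrist',*p,14,C))
# front edge line: white boundary, leftmost white px per row
P=[]
for v in range(180,262,2):
    u=np.where(w[v,360:540])[0]
    if len(u): P.append(ray('wrist',360+u[0]-.5,v,14,C)[:2])
P=np.float32(P);L=cv2.fitLine(P,cv2.DIST_HUBER,0,.01,.01).ravel();print('front line',L,np.degrees(np.arctan2(L[1],L[0])))
k=(hsv[...,2]<70).astype(np.uint8)
t=big(k,250,165,335,255)
for e in (2,3): print('trafo',cv2.approxPolyDP(t,e,True)[:,0].tolist())
r=cv2.minAreaRect(t);print(r)
# +x foot edge = rightmost dark px per row
P=np.float32([ray('wrist',250+np.where(k[v,250:335])[0][-1]+.5,v,0,C)[:2] for v in range(182,238,2)])
L=cv2.fitLine(P,cv2.DIST_HUBER,0,.01,.01).ravel();print('foot front line',L,np.degrees(np.arctan2(L[1],L[0])))
cv2.imwrite('pics/w1c.png',cv2.resize(f[150:310,240:540],(800,427),interpolation=cv2.INTER_CUBIC))
```

```text
nest poly [[417, 169], [517, 198], [475, 298], [381, 274]]
[405.8 -83.5  14. ]
[431.6  53.8  14. ]
[577.3  27.2  14. ]
[ 550.8 -111.4   14. ]
front line [  1.   -0.2 484.8 -99.9] -11.2299595
trafo [[313, 173], [318, 184], [316, 235], [312, 245], [279, 247], [271, 173]]
trafo [[313, 173], [318, 184], [316, 235], [312, 245], [279, 247], [271, 173]]
((294.0, 210.0), (76.0, 48.0), 90.0)
foot front line [   1.     0.   469.2 -205.9] 2.44278
```

View pics/w1c.png

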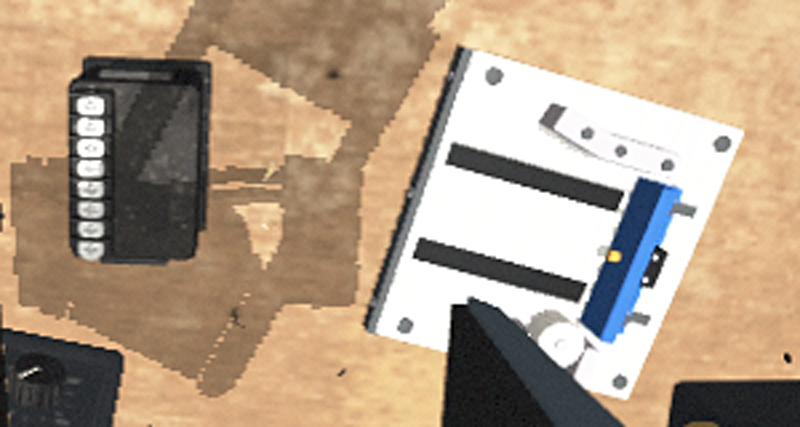

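Run:
```python
from h import *
np.set_printoptions(precision=1,suppress=True)
d=np.load('w1.npz');C=(camera_info('wrist'),d['R'],d['t'])
c=ray('wrist',319.2,172.8,3,C)[:2]
def ex(a):a=np.radians(a);return np.array([np.cos(a),np.sin(a)]),np.array([-np.sin(a),np.cos(a)])
X,Y=ex(92.4);print('centre',c-31*X-42*Y)
# top core face (z=73): terminals row ends, core bottom end at -y
for p in [(120,263),(195,258),(205,75)]: print(ray('wrist',240+p[0]*.375,150+p[1]*.375,73,C))
X,Y=ex(79);print('target',np.array([477,-101])-31*X)
# end stop face, pin, on z=14+
for p in [(638,178),(582,332)]: print('stop top',ray('wrist',240+p[0]*.375,150+p[1]*.375,42,C))
```

```text
centre [ 464.6 -235.7]
[ 504.9 -239.4   73. ]
[ 500.1 -206.9   73. ]
[ 421.1 -208.2   73. ]
target [ 471.1 -131.4]
stop top [455.4  -5.1  42. ]
stop top [533.1 -16.9  42. ]
```

Request:
move_arm(motion=[[91,[0.04,-0.77,-0.4],[0,0,-0.25]],[91,[0.04,-0.77,-0.4],[0,0,-0.25]],[91,[0,0,-0.91],[0,0,0]],[91,[0,0,-0.91],[0,0,0]],[91,[0,0,-0.91],[0,0,0]],[91,[0,0,-0.91],[0,0,0]],[91,[0,0,-0.91],[0,0,0]],[91,[0,0,-0.91],[0,0,0]],[91,[0,0,-0.91],[0,0,0]],[91,[0,0,-0.91],[0,0,0]],[91,[0,0,-0.91],[0,0,0]],[91,[0,0,-0.91],[0,0,0]],[91,[0,0,0],[0,0,0]],[91,[0,0,0],[0,0,0]]])

```text
time_s: 4.07
ee_pos: [462.6, -236.3, 26.1]
ee_rot: [179.9, -0.1, -177.5]
force: [-0.8, 0.2, -0.6]
gripper_width: 91.4
gripper_force: 0.0
```

Request:
move_arm(motion=[[40,[0,0,0],[0,0,0]],[40,[0,0,0],[0,0,0]],[40,[0,0,0],[0,0,0]],[40,[0,0,0],[0,0,0]],[40,[0,0,0],[0,0,0]],[40,[0,0,0],[0,0,0]],[40,[0,0,0],[0,0,0]],[40,[0,0,0],[0,0,0]],[40,[0,0,0],[0,0,0]],[40,[0,0,0],[0,0,0]]], grip_force=12)

```text
time_s: 4.9
ee_pos: [463.6, -237.3, 27.3]
ee_rot: [180.0, 0.1, -177.6]
force: [-0.9, 2.6, 6.2]
gripper_width: 62.0
gripper_force: 12.0
```

Run:
```python
from h import *
s=state();print(s['ee_pos'],s['ee_rot'],s['force'],s['gripper_width'],s['gripper_force'])
c,R,t=cam('wrist');f=grab_frame('wrist');cv2.imwrite('pics/w2.png',f);np.savez('w2.npz',R=R,t=t)
```

```text
[ 463.58437986 -237.30103742   27.32762868] [ 1.79986437e+02  5.83361162e-02 -1.77580721e+02] [-0.9117888   2.60900315  6.16561404] 62.000921578753605 11.998998820781708
```

View pics/w2.png

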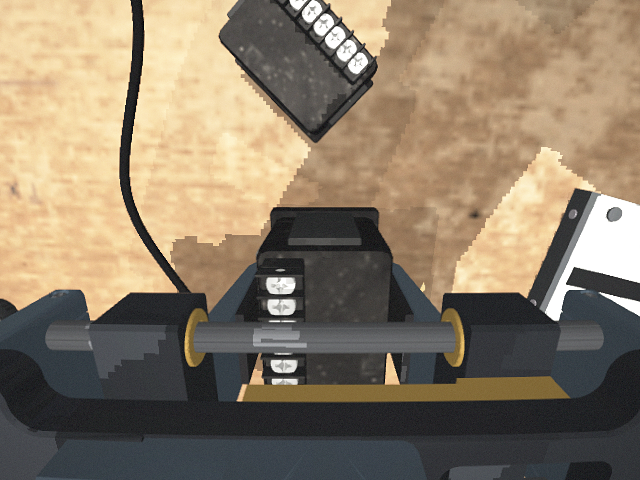

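The transformer is gripped at 62.0 mm across x. Its foot's +y bottom edge is visible at v≈207, u 270–379. From that I get the lateral centre.

Run:
```python
from h import *
np.set_printoptions(precision=2,suppress=True)
d=np.load('w2.npz');C=(camera_info('wrist'),d['R'],d['t']);print(-C[1].T@C[2])
for z,p in [(0,(272,207)),(0,(378,208)),(73,(258,252)),(73,(391,252)),(5,(272,214))]: print(z,ray('wrist',*p,z,C))
g=cv2.cvtColor(cv2.imread('pics/w2.png'),cv2.COLOR_BGR2GRAY);print(g[200:262:2,360],g[200:262:2,320])
# nest corner & front edge: dark/white, from this view
f=cv2.imread('pics/w2.png')
for v in (200,220,240,260,280):
    r=f[v,510:640].min(1).astype(int);u=510+np.where(r>190)[0]
    print(v,u[:3],[ray('wrist',x,v,14,C) for x in u[-0:1]], (510+np.where(f[v,510:640].max(1)<90)[0])[:1])
```

```text
[ 384.66 -239.93  199.6 ]
0 [ 424.03 -269.44    0.  ]
0 [ 421.94 -205.71    0.  ]
73 [ 427.96 -264.22   73.  ]
73 [ 425.74 -211.52   73.  ]
5 [ 427.23 -268.71    5.  ]
[132 129 133 147  25  25  47  43  49  33  28  21  22  25  22  29  28  32
  29  59  63  68  73  30  31  24  65  61  62  61  68] [139 130 129 144  29  40  47  39  37  44  44  44  40  47  44  40  40  45
  41  89  86  83  90  29  36  31  59  60  64  61  59]
200 [521 522 523] [array([ 411.1 , -127.62,   14.  ])] [570]
220 [587 588 589] [array([420.75, -85.67,  14.  ])] [562]
240 [578 579 580] [array([432.95, -88.05,  14.  ])] [553]
260 [569 570 571] [array([445.54, -90.45,  14.  ])] [544]
280 [559 560 561] [array([458.58, -93.5 ,  14.  ])] [535]
```

Request:
move_arm(motion=[[40,[0,0,0.04],[0,0,0]],[40,[0.016,0.4,0],[0,0,-0.35]],[40,[0.016,0.4,0],[0,0,-0.35]],[40,[0.016,0.4,0],[0,0,-0.35]],[40,[0.016,0.4,0],[0,0,-0.35]],[40,[0.016,0.4,0],[0,0,-0.35]],[40,[0.016,0.4,0],[0,0,-0.35]],[40,[0.016,0.4,0],[0,0,-0.35]],[40,[0.016,0.4,0],[0,0,-0.35]],[40,[0.016,0.4,0],[0,0,-0.35]],[40,[0.016,0.4,0],[0,0,-0.33]],[40,[0,0,0],[0,0,0]],[40,[0,0,0],[0,0,0]]])

```text
time_s: 6.03
ee_pos: [467.1, -136.8, 27.4]
ee_rot: [179.9, -0.0, 168.6]
force: [0.7, 4.8, -0.3]
gripper_width: 61.9
gripper_force: 12.0
```

Run:
```python
from h import *
s=state();print(s['ee_pos'],s['ee_rot'],s['force'],s['gripper_width'])
c,R,t=cam('wrist');f=grab_frame('wrist');cv2.imwrite('pics/w3.png',f);np.savez('w3.npz',R=R,t=t);print(-R.T@t)
```

```text
[ 467.14620145 -136.77764339   27.37160663] [ 1.79934175e+02 -3.24027274e-02  1.68587926e+02] [ 0.66564934  4.77426958 -0.30995972] 61.940561592111756
[ 389.9686202  -120.48175153  199.76388214]
```

View pics/w3.png

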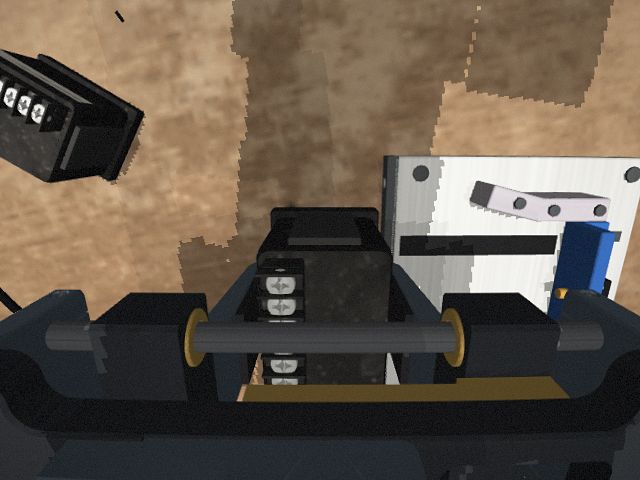

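The foot's right edge is at u≈379 and the nest front face is at u≈384–398, so they are nearly touching. The nest's +y side edge is at v≈157.

Run:
```python
from h import *
np.set_printoptions(precision=2,suppress=True)
f=cv2.imread('pics/w3.png');d=np.load('w3.npz');C=(camera_info('wrist'),d['R'],d['t'])
g=cv2.cvtColor(f,cv2.COLOR_BGR2GRAY).astype(int)
for u in (410,450,500,560,620): 
    col=g[140:175,u]; v=140+np.argmax(np.diff(col)); print('side',u,v,ray('wrist',u,v+.5,14,C), col[10:24])
for v in (165,180,195,205): print(v,g[v,374:404])
for v in (212,218): print('foot',g[v,366:394])
for u in (290,320,350,370): v=195+np.argmin(np.diff(g[195:215,u]));print('foot end',u,v,ray('wrist',u,v+.5,0,C))
fr=[]
for v in range(165,232,4):
    u=384+np.argmax(np.diff(g[v,384:406])); fr.append(ray('wrist',u+.5,v,14,C)[:2])
L=cv2.fitLine(np.float32(fr),cv2.DIST_HUBER,0,.01,.01).ravel();print('front',L,np.degrees(np.arctan2(L[1],L[0])))
```

```text
side 410 156 [406.54 -76.3   14.  ] [112 108 111 111 111  95 125 156 174 183 177 179 180 181]
side 450 156 [410.71 -54.94  14.  ] [157 162 158 159 155 131 143 223 235 243 242 243 242 242]
side 500 156 [415.91 -27.89  14.  ] [157 158 155 156 150 126 120 212 234 239 240 239 240 239]
side 560 156 [422.17   5.33  14.  ] [154 152 153 155 156 157 102 174 222 231 235 233 233 233]
side 620 157 [429.06  39.75  14.  ] [160 159 160 159 162 154 138  95 211 224 236 236 235 235]
165 [ 80  79  85  87  87  78  75  80  76  52  36  30  32  50  64  64  67  67
  65  65  65  72  93  85 107 166 176 174 179 179]
180 [105 102 106 100  94  97  97 100  71  62 104  78  39  60  69  65  63  64
  67  66  66  80 100 108 161 172 174 176 177 182]
195 [100 104 101  94  99  99  98  80  50  37  33  37  59  70  61  65  68  62
  68  67  71  83 108 161 178 172 175 179 176 179]
205 [104 108 107 106  99  90  93  70  30  36  32  43  62  65  68  66  65  70
  66  69  93  97 131 167 175 176 173 177 177 180]
foot [31 31 31 28 30 40 34 33 31 32 34 19 42 79 91 64 33 33 31 55 68 73 63 67
 65 61 67 70]
foot [ 20  13  14  22  22  33  37  37  37  37  29  33  50  86  80  51  30  34
  37  53  69  68  69  62  65  69  66 111]
foot end 290 206 [ 422.73 -147.65    0.  ]
foot end 320 206 [ 426.3  -129.98    0.  ]
foot end 350 206 [ 429.86 -112.3     0.  ]
foot end 370 206 [ 432.23 -100.5     0.  ]
front [  0.98  -0.2  427.09 -86.67] -11.319076
```

Request:
move_arm(motion=[[40,[0.05,-0.01,0],[0,0,0.03]],[40,[0.05,-0.01,0],[0,0,0.03]],[40,[0.008,0.04,0],[0,0,0]],[40,[0.008,0.04,0],[0,0,0]],[40,[0,0,0],[0,0,0]]])

```text
time_s: 6.5
ee_pos: [467.6, -137.0, 27.5]
ee_rot: [-179.9, -0.3, 168.8]
force: [-6.1, -2.4, 5.1]
gripper_width: 62.3
gripper_force: 12.0
```

Request:
move_arm(motion=[[40,[0.008,0.04,0],[0,0,0]],[40,[0.008,0.04,0],[0,0,0]],[40,[0,0,0],[0,0,0]]])

```text
time_s: 6.75
ee_pos: [468.9, -135.5, 27.4]
ee_rot: [-179.9, -0.2, 168.8]
force: [-4.4, -3.3, 2.6]
gripper_width: 61.9
gripper_force: 12.0
```

Request:
move_arm(motion=[[40,[0.008,0.04,0],[0,0,0]],[40,[0.008,0.04,0],[0,0,0]],[40,[0,0,0],[0,0,0]]])

```text
time_s: 7.0
ee_pos: [469.9, -134.0, 27.4]
ee_rot: [-179.8, -0.1, 168.9]
force: [-2.5, -4.6, 1.1]
gripper_width: 62.1
gripper_force: 12.0
```

Request:
move_arm(motion=[[40,[0.008,0.04,0],[0,0,0]],[40,[0.008,0.04,0],[0,0,0]],[40,[0.008,0.04,0],[0,0,0]],[40,[0.008,0.04,0],[0,0,0]],[40,[0,0,0],[0,0,0]]])

```text
time_s: 7.42
ee_pos: [470.0, -133.6, 27.9]
ee_rot: [-179.5, -0.1, 169.1]
force: [-8.6, -21.2, 3.6]
gripper_width: 62.2
gripper_force: 12.0
```

Request:
move_arm(motion=[[40,[0.008,0.04,0],[0,0,0]],[40,[0.008,0.04,0],[0,0,0]],[40,[0,0,0],[0,0,0]]])

```text
time_s: 7.67
ee_pos: [470.3, -132.0, 28.0]
ee_rot: [-179.4, -0.1, 169.1]
force: [-9.0, -22.6, 4.9]
gripper_width: 65.2
gripper_force: 12.0
```

Request:
move_arm(motion=[[40,[0.008,0.04,0],[0,0,0]],[40,[0.008,0.04,0],[0,0,0]],[40,[0,0,0],[0,0,0]]])

```text
time_s: 7.92
ee_pos: [470.7, -130.0, 28.0]
ee_rot: [-179.4, -0.1, 169.1]
force: [-9.2, -22.3, 5.1]
gripper_width: 69.1
gripper_force: 12.0
```

Request:
move_arm(motion=[[91,[0,0,0],[0,0,0]],[91,[0,0,0],[0,0,0]],[91,[-0.008,-0.04,0],[0,0,0]],[91,[-0.008,-0.04,0],[0,0,0]],[91,[0,0,0],[0,0,0]],[91,[0,0,0],[0,0,0]]])

```text
time_s: 8.42
ee_pos: [472.4, -126.0, 27.5]
ee_rot: [180.0, 0.0, 168.8]
force: [-0.3, 0.8, 0.1]
gripper_width: 90.8
gripper_force: 0.0
```

```bash
cat > m.py <<'E'
from h import *
import sys
np.set_printoptions(precision=2,suppress=True)
s=state();C=cam('wrist');f=grab_frame('wrist');cv2.imwrite(sys.argv[1],f)
print(s['ee_pos'],s['ee_rot'],s['force'],s['gripper_width'])
g=cv2.cvtColor(f,cv2.COLOR_BGR2GRAY).astype(int)
dv=np.array([.981,-.193,0]);nv=np.array([.193,.981,0])
u0=int(sys.argv[2]) if len(sys.argv)>2 else 400
S=[];E=[]
for u in range(u0+20,630,10):
    v=110+np.argmax(np.diff(g[110:190,u]));S.append(ray('wrist',u,v+.5,14,C))
S=np.array(S);L=cv2.fitLine(np.float32(S[:,:2]),cv2.DIST_HUBER,0,.01,.01).ravel();print('side edge lat',np.median(S@dv),'yaw',np.degrees(np.arctan2(L[1],L[0])))
for u in range(u0-110,u0-30,5):
    v=185+np.argmin(np.diff(g[185:240,u]));E.append(ray('wrist',u,v+.5,0,C))
E=np.array(E);L=cv2.fitLine(np.float32(E[:,:2]),cv2.DIST_HUBER,0,.01,.01).ravel();print('foot end lat',np.median(E@dv),'yaw',np.degrees(np.arctan2(L[1],L[0])))
for v in (200,212,218,224): print(v,list(g[v,u0-45:u0+5]))
E
python3 m.py pics/w4.png
```

```text
[ 472.38 -126.01   27.52] [179.99   0.02 168.78] [-0.35  0.8   0.13] 90.77156607180207
side edge lat 413.3348211191207 yaw 78.81453
foot end lat 445.7550229841396 yaw 78.95053
200 [np.int64(108), np.int64(107), np.int64(106), np.int64(109), np.int64(98), np.int64(95), np.int64(95), np.int64(70), np.int64(31), np.int64(32), np.int64(56), np.int64(72), np.int64(67), np.int64(69), np.int64(66), np.int64(64), np.int64(68), np.int64(62), np.int64(76), np.int64(81), np.int64(84), np.int64(148), np.int64(179), np.int64(178), np.int64(176), np.int64(176), np.int64(181), np.int64(181), np.int64(184), np.int64(183), np.int64(179), np.int64(182), np.int64(180), np.int64(180), np.int64(176), np.int64(176), np.int64(180), np.int64(181), np.int64(177), np.int64(175), np.int64(182), np.int64(180), np.int64(183), np.int64(184), np.int64(181), np.int64(181), np.int64(178), np.int64(178), np.int64(179), np.int64(178)]
212 [np.int64(34), np.int64(32), np.int64(43), np.int64(32), np.int64(32), np.int64(31), np.int64(39), np.int64(27), np.int64(26), np.int64(35), np.int64(61), np.int64(68), np.int64(67),
[... 1316 characters left out ...]
p.int64(12), np.int64(15), np.int64(52), np.int64(66), np.int64(51), np.int64(32), np.int64(28), np.int64(45), np.int64(65), np.int64(67), np.int64(69), np.int64(67), np.int64(66), np.int64(64), np.int64(70), np.int64(67), np.int64(63), np.int64(79), np.int64(147), np.int64(177), np.int64(175), np.int64(177), np.int64(172), np.int64(162), np.int64(160), np.int64(157), np.int64(159), np.int64(159), np.int64(158), np.int64(160), np.int64(156), np.int64(155), np.int64(158), np.int64(159), np.int64(162), np.int64(157), np.int64(157), np.int64(156), np.int64(162), np.int64(164), np.int64(155), np.int64(163), np.int64(163), np.int64(157), np.int64(159), np.int64(158), np.int64(159), np.int64(162)]
```

Request:
move_arm(motion=[[91,[0,0,0.9],[0,0,0]],[91,[0,0,0.9],[0,0,0]],[91,[0,0,0.9],[0,0,0]],[91,[0,0,0.9],[0,0,0]],[0,[-0.17,-0.85,0],[0,0,0]],[0,[-0.17,-0.85,0],[0,0,0]],[0,[-0.17,-0.85,0],[0,0,0]],[0,[0,0,0],[0,0,0]],[0,[0,0,0],[0,0,0]],[0,[0,0,0],[0,0,0]],[0,[0,0,0],[0,0,0]],[0,[0,0,0],[0,0,0]],[0,[0,0,0],[0,0,0]],[0,[0,0,-0.75],[0,0,0]],[0,[0,0,-0.75],[0,0,0]],[0,[0,0,-0.75],[0,0,0]],[0,[0,0,0],[0,0,0]]])

```text
time_s: 9.88
ee_pos: [457.2, -188.3, 58.4]
ee_rot: [179.9, -0.4, 168.8]
force: [-0.1, -0.2, -0.7]
gripper_width: 7.3
gripper_force: 0.0
```

Request:
move_arm(motion=[[0,[0.015,0.08,0],[0,0,0]],[0,[0.015,0.08,0],[0,0,0]],[0,[0.015,0.08,0],[0,0,0]],[0,[0,0,0],[0,0,0]]])

```text
time_s: 10.22
ee_pos: [461.3, -183.6, 62.3]
ee_rot: [-180.0, 0.1, 168.8]
force: [0.3, 0.6, 0.8]
gripper_width: 0.6
gripper_force: 0.0
```

Request:
move_arm(motion=[[0,[0.015,0.08,0],[0,0,0]],[0,[0.015,0.08,0],[0,0,0]],[0,[0.015,0.08,0],[0,0,0]],[0,[0,0,0],[0,0,0]]])

```text
time_s: 10.55
ee_pos: [461.7, -177.4, 61.4]
ee_rot: [180.0, 0.0, 168.8]
force: [0.6, -0.9, -0.1]
gripper_width: 0.6
gripper_force: 0.0
```

Request:
move_arm(motion=[[0,[0.02,0.1,0],[0,0,0]],[0,[0.04,0.2,0.1],[0,0,0]],[0,[0.04,0.2,0.13],[0,0,0]],[0,[0.04,0.2,0.13],[0,0,0]]])

```text
time_s: 10.88
ee_pos: [464.9, -162.9, 71.6]
ee_rot: [-179.7, 0.0, 168.9]
force: [-6.1, -10.3, 10.0]
gripper_width: 0.5
gripper_force: 6.7
```

Request:
move_arm(motion=[[0,[0.04,0.2,0.13],[0,0,0]],[0,[0.04,0.2,0.1],[0,0,0]]])

```text
time_s: 11.05
ee_pos: [467.2, -152.9, 78.0]
ee_rot: [-179.7, 0.1, 168.9]
force: [-5.5, -9.2, 14.4]
gripper_width: 0.1
gripper_force: 7.4
```

Request:
move_arm(motion=[[0,[0.04,0.2,0.1],[0,0,0]],[0,[0.04,0.2,0.08],[0,0,0]],[0,[0.04,0.2,0.06],[0,0,0]]])

```text
time_s: 11.3
ee_pos: [470.7, -137.2, 84.5]
ee_rot: [-179.8, 0.2, 168.9]
force: [-4.2, -5.7, 14.4]
gripper_width: 0.2
gripper_force: 6.6
```

Run:
```python
from h import *
f=grab_frame('side');g=grab_frame('scene')
a=cv2.resize(f[240:350,260:400],(560,440),interpolation=cv2.INTER_CUBIC)
cv2.imwrite('pics/s5.png',a)
```

```text
(no output)
```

View pics/s5.png

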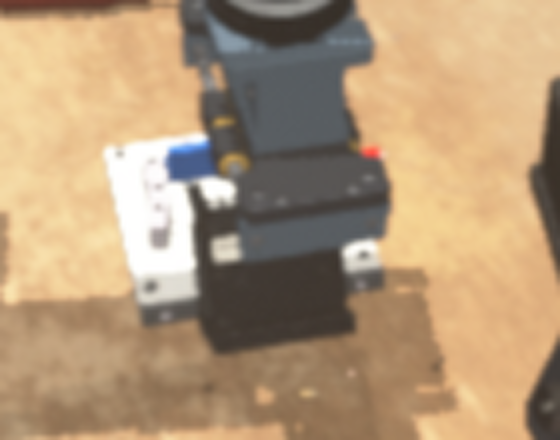

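The transformer is tipping over the nest edge, with its terminals leaning toward the stop, so I'll keep pushing.

Request:
move_arm(motion=[[0,[0.04,0.2,0.03],[0,0,0]],[0,[0.04,0.2,0.02],[0,0,0]],[0,[0.04,0.2,0],[0,0,0]]])

```text
time_s: 11.65
ee_pos: [474.7, -121.7, 86.4]
ee_rot: [-179.8, 0.3, 168.8]
force: [-2.8, -3.1, 16.5]
gripper_width: 0.6
gripper_force: 7.4
```

Request:
move_arm(motion=[[0,[0.04,0.2,0],[0,0,0]],[0,[0.04,0.2,0],[0,0,0]]])

```text
time_s: 11.82
ee_pos: [477.2, -110.8, 86.6]
ee_rot: [-179.9, 0.3, 168.8]
force: [-3.2, 0.2, 20.7]
gripper_width: 0.4
gripper_force: 8.7
```

Request:
move_arm(motion=[[0,[0,0,0.2],[0,0,0]],[0,[0.02,0.1,0.2],[0,0,0]]])

```text
time_s: 11.98
ee_pos: [475.8, -107.5, 93.8]
ee_rot: [180.0, 0.0, 168.8]
force: [-0.7, -0.7, -0.4]
gripper_width: 0.7
gripper_force: 0.0
```

Run:
```python
from h import *
s=state();print(s['ee_pos'],s['force'])
f=grab_frame('wrist');g=grab_frame('side');h=grab_frame('scene')
a=cv2.resize(g[240:350,260:400],(420,330),interpolation=cv2.INTER_CUBIC)
b=cv2.resize(h[200:300,300:420],(380,330),interpolation=cv2.INTER_CUBIC)
c=cv2.resize(f[120:400,100:540],(420,268))
o=np.zeros((600,800,3),np.uint8);o[:330,:420]=a;o[:330,420:]=b;o[332:,:420]=c
cv2.imwrite('pics/s6.png',o)
```

```text
[ 475.76077881 -107.5117916    93.84939079] [-0.74528902 -0.69248208 -0.35500252]
```

View pics/s6.png

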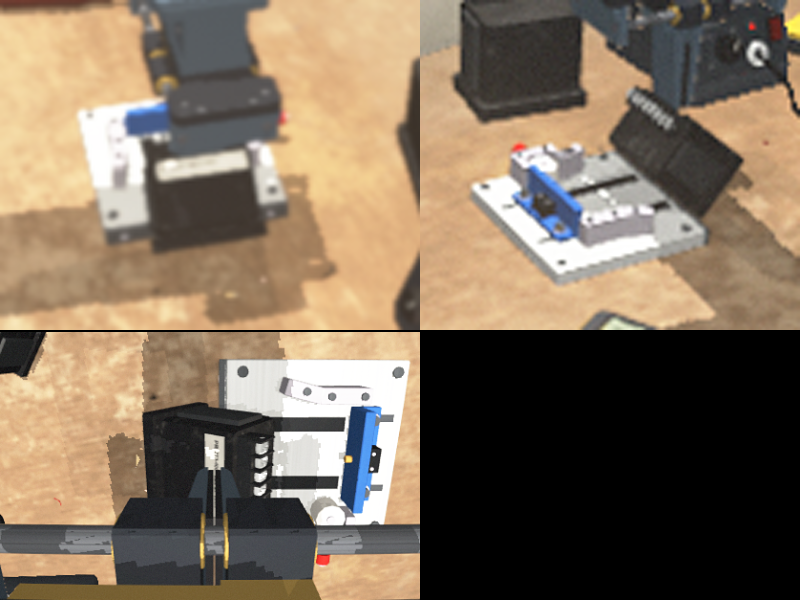

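The block rests half tipped at about 50°, leaning on the edge with its front bottom corner on the bench. I'll go behind it and push the raised rear foot corner forward.

Request:
move_arm(motion=[[0,[0,0,0.65],[0,0,0]],[0,[-0.17,-0.84,0],[0,0,0]],[0,[-0.17,-0.84,0],[0,0,0]],[0,[-0.17,-0.84,0],[0,0,0]],[0,[-0.17,-0.84,0],[0,0,0]],[0,[0,0,0],[0,0,0]],[0,[0,0,-0.8],[0,0,0]],[0,[0,0,-0.8],[0,0,0]],[0,[0,0,-0.8],[0,0,0]],[0,[0,0,-0.8],[0,0,0]],[0,[0,0,0],[0,0,0]]])

```text
time_s: 13.05
ee_pos: [455.8, -189.9, 26.0]
ee_rot: [179.9, -0.5, 168.8]
force: [-1.2, 0.3, 0.2]
gripper_width: 0.1
gripper_force: 0.0
```

Request:
move_arm(motion=[[0,[0.04,0.2,0],[0,0,0]],[0,[0.04,0.2,0],[0,0,0]],[0,[0.04,0.2,0],[0,0,0]],[0,[0.04,0.2,0],[0,0,0]],[0,[0.04,0.2,0],[0,0,0]]])

```text
time_s: 13.47
ee_pos: [464.5, -168.0, 30.9]
ee_rot: [-179.8, 0.2, 169.0]
force: [-7.4, -20.3, 12.7]
gripper_width: 0.5
gripper_force: 11.2
```

Request:
move_arm(motion=[[0,[0.03,0.15,0],[0,0,0]],[0,[0.03,0.15,0],[0,0,0]],[0,[0.03,0.15,0],[0,0,0]]])

```text
time_s: 13.72
ee_pos: [465.8, -165.4, 34.1]
ee_rot: [-178.9, 0.3, 169.5]
force: [-23.2, -49.0, 37.1]
gripper_width: 0.5
gripper_force: 28.3
```

Request:
move_arm(motion=[[0,[-0.06,-0.3,0],[0,0,0]],[0,[-0.06,-0.3,0],[0,0,0]],[0,[-0.06,-0.3,0],[0,0,0]],[0,[0,0,0],[0,0,0]]])

```text
time_s: 14.05
ee_pos: [461.6, -178.6, 29.7]
ee_rot: [180.0, 0.1, 168.7]
force: [0.1, -0.1, -0.6]
gripper_width: 0.7
gripper_force: 0.0
```

```bash
cat > asc.py <<'E'
from h import *
import sys
n,x0,x1,y0,y1,st=sys.argv[1],*map(int,sys.argv[2:7])
s=state();print(s['ee_pos'].round(1),s['force'].round(1))
f=grab_frame(n);cv2.imwrite(f'pics/{n}_l.png',f)
g=cv2.cvtColor(f,cv2.COLOR_BGR2GRAY)[y0:y1,x0:x1]
g=cv2.resize(g,((x1-x0)//st,(y1-y0)//(2*st)),interpolation=cv2.INTER_AREA)
print('cols from',x0,'step',st)
for i,r in enumerate(g): print(y0+2*st*i,''.join('#@+:. '[min(5,int(v)//43)] for v in r))
E
python3 asc.py scene 320 430 205 290 1
```

```text
[ 461.6 -178.6   29.7] [ 0.1 -0.1 -0.6]
cols from 320 step 1
205 @@@@@@++++@@++@@@@@@@@@@@@@@@@#+:....:.+@@@@@@@@@@@@@@@@@@@@@@@@@@@@@@@@@@@@@#@###@@@@@@@@@@@@@@@@@@@@@@+++++@
207 @@@@@@@@@@@@@@@@@@@@@@@@@@@@@@#+:......:@@@@@@@@@@@@@@@@@@@@@@@@@@@@@@@@@@##@@@++@@@@@@@@@@@@@@@@@@@@@@#+++++@
209 @@@@@@@@@@@@@@@@@@@@@@@@@@@@@@#:.......:@@@@@@@@@@@@@@@@@@@@@@@@@@@:++++++@@##@@@@@@@@@@@@@@@@@@@#@@@@@@+++++@
211 @@@@@@@@@@@@@@@@@@@@@@@@@@@@@@#:..:...:@@@@@@@@@@@@@@@@@@@@@@@@@@@@+++@@@@@@@@@@@@@@@@@#@@@@@@@@+++++++@+++++@
213 @@@@@@@@@@@@@@@@@@@@@@@@@@@@@@@:.::::.:@@@@@@@@@@++@@@@@@@@@@@@@@@@@@@@@@@@@@@@@@@@@@@+++++++++@+@@@@@@@+++++@
215 @@@@@@@@@@@@@@@@@@@@@@@@@@@@@@@:...:::.::+@@@@@@@@@@@@@@@@@@@@@@@+@@@@@@@@@@@@@@++++++++@@@@@@@@@@@@@@@@+++++@
217 @@@@@@@@@@@@@@@@@@@@@@@@@@@@@@@:..:::.....::+@@@@@@@@@@@@@@@@@@@@@@@@@@@@@@@@@@@@@@@@@@@@@+@@@@@@@@@++@++++++@
219 @@@@@@@@@@@@@@@@@@@@@@@@@@@@@@@:...:.........::+@@+@@@@@@@@@@@@@@@@@+@@@@@@@@@@@@+@@@@@@@@@+@@@@@#@::::::++++@
221 @@@@@@@@@@@@@@@@@@@@@@@@@@@@@@+:................:::++@@@@@@@@@@@@@@+@@+@@@@@++@++++@@@@@@@++@@@@@@+::::::++++@
223 
[... 3090 characters left out ...]
++++++++++
277 ..............:::::.    ..            ....:.:::::......:...................:+:::::::::::::::::::::++++++++++++
279 .................::::.        ....:::::.:.............................::.:::::::::::::::::::::::::+++++++++:++
281 ..................:::::...:..::::::::...................:::::::+::+::+++:::+++::::::::::::::::::::++++++++::++
283 .....................::::::..:..................:::::::::++:::+++:::+++:++::+::::::::::::::::::+++++++::::::++
285 ...............................................::::::+::::++++:::::+++++++++++++++:::::::::::::::::::++:::::++
287 .................................................:+++::::::::::::+:++++++++++++::::::::::::::::::::::::::::+++
```

```bash
cat >> h.py <<'E'
DV=np.array([.981,-.193,0]);NV=np.array([.193,.981,0])
def onlat(n,u,v,lat,C=None):
    "ray onto vertical plane at nest lateral; returns nest x,z"
    a=ray(n,u,v,0,C);b=ray(n,u,v,100,C);k=(lat-a@DV)/((b-a)@DV);p=a+k*(b-a);return (p@NV+9.4).round(1),p[2].round(1)
E
python3 - <<'E'
from h import *
for p in [(359.5,240),(363,244),(390,265.5),(401.6,248.5),(404,247),(383,238),(378,232)]: print(p,onlat('scene',*p,446.4))
for p in [(394,262),(398,267)]: print(p,onlat('scene',*p,413.4))
for p in [(367,227),(383,239)]: print('term',p,onlat('scene',*p,460))
E
```

```text
(359.5, 240) (np.float64(83.3), np.float64(102.4))
(363, 244) (np.float64(71.8), np.float64(88.3))
(390, 265.5) (np.float64(-20.6), np.float64(1.0))
(401.6, 248.5) (np.float64(-53.8), np.float64(45.7))
(404, 247) (np.float64(-61.4), np.float64(48.5))
(383, 238) (np.float64(10.7), np.float64(92.0))
(378, 232) (np.float64(28.2), np.float64(113.3))
(394, 262) (np.float64(-7.6), np.float64(32.4))
(398, 267) (np.float64(-22.5), np.float64(13.4))
term (367, 227) (np.float64(54.1), np.float64(127.0))
term (383, 239) (np.float64(0.6), np.float64(80.3))
```

Request:
move_arm(motion=[[0,[0.03,0.16,-0.3],[0,0,0]],[0,[0.03,0.16,0],[0,0,0]],[0,[0.01,0.04,0],[0,0,0]],[0,[0,0,0],[0,0,0]]])

```text
time_s: 14.43
ee_pos: [462.6, -168.6, 21.6]
ee_rot: [-179.9, -0.1, 168.9]
force: [-2.8, -3.2, 0.6]
gripper_width: 0.4
gripper_force: 2.1
```

Request:
move_arm(motion=[[0,[0.02,0.1,0.15],[0,0,0]],[0,[0.02,0.1,0.2],[0,0,0]]])

```text
time_s: 14.6
ee_pos: [463.8, -163.2, 30.3]
ee_rot: [180.0, -0.1, 168.8]
force: [-0.0, -0.8, -1.0]
gripper_width: 0.7
gripper_force: 0.0
```

Request:
move_arm(motion=[[0,[0.02,0.1,0.2],[0,0,0]],[0,[0.02,0.1,0.2],[0,0,0]]])

```text
time_s: 14.77
ee_pos: [465.4, -158.1, 41.1]
ee_rot: [180.0, -0.0, 168.8]
force: [0.2, -0.9, 0.1]
gripper_width: 0.1
gripper_force: 0.0
```

Request:
move_arm(motion=[[0,[0.02,0.1,0.1],[0,0,0]],[0,[0.02,0.1,0],[0,0,0]],[0,[0.02,0.1,0],[0,0,0]]])

```text
time_s: 15.02
ee_pos: [466.9, -151.1, 43.4]
ee_rot: [180.0, 0.0, 168.8]
force: [0.1, -0.5, -0.1]
gripper_width: 0.6
gripper_force: 0.0
```

```bash
python3 asc.py scene 330 420 215 275 1
```

```text
[ 466.9 -151.1   43.4] [ 0.1 -0.5 -0.1]
cols from 330 step 1
215 @@@@@@@@@@@@@@@@@@@@@:...::..::+@@@@@@@@@@@@@@@@@@@@@@@@@#@@#@@@@@@@@@@@++@@@@@#@@@@+@++@@
217 @@@@@@@@@@@@@@@@@@@@@:....:....:+@@@@@@@@@@@@@@@@++@@@@@@@@@@@+++@@@@@@@++@#@@@#+@@@@@::.:
219 @@@@@@@@@@@@@@@@@@@@@:...........:+@@@@@@@@@@@+@@@@@+++++++++++++@@@@@@@@@@@@@@@#@@@@@::::
221 @@@@@@@@@@@@@@@@@@@@@:.............::+@@@@@@@@@@++++++@@@@@@@@@@@@@@@@@@@@@@@@@@@@@@@@::::
223 @@@@@@@@@@@@@@@@@@@@+:...............::++@@@@@@@+@@@@@@@@@@@@@@@@@@@@@@+@@@@@@@@@@@###::::
225 @@@@@@@@@@@@@@@@@@@@+:..................::+@@@@++@@@@@@@@@@@@@@@@@@@@@@@@@@@@@@@@+:::+@:::
227 @@@@@@@@@@@@@@@@@@@@@@+:........::::::::::.::+++++@@@@@@@@@@@@@@@@@@@@++@@:::::::::...+#:.
229 @@@@@@@@@@@@@@@@@@@@@@+:....:.::::::::...::++@@+:..:+@@@@@@@@@@@@@@@@@+:...:::::.:....:@:.
231 @@@@@@@@@@@@@@@@@@@@@@+:::::::::::..::::::+@@@@#@+:...:+@@@@@@@@@@@@@@:....:::::::.....@#:
233 @@@@@@@@++++::::::::::::::::...:++++@@@@#@@@@@@@@@@@+:.:+@@@@@@@@@@@@+:::::::.::::::...:+@
235 ::::::.......::::..::...:++:    .:@@@@@@@@@@@@@@@@@@@@++@@@@@@@@@@@@@+:::::::........
[... 1110 characters left out ...]
@@@@@@++++++++++++++++++++++:......
261 ::+:++@@@@+@@@@@++::      .......:++++++:::+@@@@@@@@@++++@@@++++++++++++++++++:+++++::....
263    :+++@@@@@@@@@@@+++         .:     .:     ++::....:+++++++++++++++++++++++++++++++++:...
265      .+++++::+++@@+++  .       ......:::::::       ....:+++++++:+++++++++++++++++++++++++:
267        .++:::++++++++:.....::::::::::::::::          ::..:++++++++:+:::+++++++++++++++++++
269          .:+::+::++++::::::::::::::::::::::          .:....:+++++:::::::++++++++++++++++++
271 :.       ..++:+++::::+::::::::::.....                 ...:::++++++++++++++++++++++++++++++
273 :::.                 .::....                  ....:::..:::::+++++++:+::::::+++++++++++++++
```

```bash
python3 - <<'E'
from h import *
for p in [(391.5,260),(392,246),(394,242),(362,257.5)]: print(p,onlat('scene',*p,446.4))
print(ray('scene',391.5,260,14)@NV+9.4, ray('scene',391.5,260,14)@DV)
E
python3 asc.py wrist 150 500 130 330 4
```

```text
(391.5, 260) (np.float64(-23.8), np.float64(17.4))
(392, 246) (np.float64(-20.9), np.float64(61.0))
(394, 242) (np.float64(-26.2), np.float64(71.8))
(362, 257.5) (np.float64(72.0), np.float64(48.6))
-27.477913032982052 451.2567924666353
[ 466.7 -150.7   43.2] [-0.7 -0.3 -0.1]
cols from 150 step 4
130 #####+:..:::::::::::::::::+++++++++++++++++++++::++++++++++++++++++::+:......:.........
138 ####++::.:::::::::::::::::++++++++++++++++++++++++++++++++++++++::::::..........::::...
146 ###++::::::....::::::::::+++++++++++++++++++++++++++++++++++++++++:::::................
154 ##+:.:::..:::...:::::::::++++++++++++++++++++++++:::++++++++++@#@+:.....               
162 #+:............:::......:+++++++++++++++++++++::::::::++++++++@@@+...:@@+              
170 +::::.:::...............:+++++++++++++++++++++::++:::+++++++++@@@+....::.           ...
178 ...::::::.......::::...::+++++++++++++++++++++++++++++++++++++@@@+.....            :+++
186 .....:..............::..:+++++++++++++++++++++++++++++++++++++@@@:.....           .++++
194 :::............::::....::+++++:+++++++++@@++++++++++++++++++++
[... 797 characters left out ...]
++++++++@@@#@#@@@+++++@################################+
274 ::::::::::+++++++++++++++++++++++++:++@@@##@#@@@@++++@################################.
282 ::::::::::+++++++++++++++++++++++++++@@@@##@#@@@@@+++@###############################@.
290 :::::::::::++++++++++@@@@@@@@@@@@@@@@###@##@##@###@@@################################+.
298 :::::::::::+++++++++#######################@#########################################: 
306 :::::::::::++++++++#####################@##@##@######################################..
314 ::::::::::::+++++@######################+@#@#@+#####################################+..
322 @@@@@@@@@@@@@@@@@######################@+@@@@@+#######################@@@@@@@@@@@@@@@@@
```

```bash
cat > lat.py <<'E'
from h import *
import sys
C=cam('wrist');f=grab_frame('wrist');g=cv2.GaussianBlur(cv2.cvtColor(f,cv2.COLOR_BGR2GRAY),(3,3),0).astype(int)
a,b,v0,v1=map(int,sys.argv[1:5])
P=[]
for u in range(a,b,6):
    v=v0+np.argmin(np.diff(g[v0:v1,u]));p=ray('wrist',u,v+.5,14,C);P.append(p[:2]);print(u,v,round(p@DV,1),round(p@NV+9.4,1))
L=cv2.fitLine(np.float32(P),cv2.DIST_HUBER,0,.01,.01).ravel();print('yaw',np.degrees(np.arctan2(L[1],L[0])))
E
python3 lat.py 366 500 203 222
```

```text
366 205 445.2 -22.2
372 209 447.6 -18.5
378 209 447.6 -14.8
384 209 447.6 -11.2
390 213 450.1 -7.4
396 216 452.0 -3.6
402 216 452.0 0.1
408 214 450.7 3.7
414 214 450.7 7.4
420 214 450.7 11.1
426 214 450.7 14.8
432 213 450.1 18.4
438 214 450.7 22.2
444 214 450.7 25.9
450 213 450.1 29.5
456 214 450.7 33.3
462 213 450.1 37.0
468 213 450.1 40.7
474 214 450.7 44.6
480 214 450.7 48.3
486 214 450.7 52.1
492 215 451.3 55.9
498 217 452.5 59.9
yaw 77.949745
```

Request:
move_arm(motion=[[0,[0,0,-0.68],[0,0,0]],[0,[0.03,0.155,0],[0,0,0]],[0,[0.03,0.155,0],[0,0,0]],[0,[0.03,0.155,0],[0,0,0]],[0,[0.03,0.155,0],[0,0,0]],[0,[0.03,0.155,0],[0,0,0]]])

```text
time_s: 15.67
ee_pos: [471.0, -132.9, 27.0]
ee_rot: [-179.9, 0.1, 168.9]
force: [-2.1, -5.2, 2.2]
gripper_width: 0.2
gripper_force: 3.2
```

Request:
move_arm(motion=[[0,[0.02,0.1,0],[0,0,0]],[0,[0.02,0.1,0],[0,0,0]],[0,[0.02,0.1,0],[0,0,0]],[0,[0.02,0.1,0],[0,0,0]]])

```text
time_s: 16.0
ee_pos: [473.1, -123.1, 27.2]
ee_rot: [-179.9, 0.1, 168.8]
force: [-1.2, -5.6, 2.1]
gripper_width: 0.6
gripper_force: 3.2
```

```bash
python3 lat.py 366 500 195 225
```

```text
366 214 448.4 4.5
372 223 453.6 8.0
378 222 453.0 11.4
384 221 452.4 14.8
390 220 451.8 18.2
396 220 451.8 21.6
402 220 451.8 25.0
408 220 451.8 28.4
414 220 451.8 31.8
420 220 451.8 35.2
426 220 451.8 38.6
432 220 451.8 42.0
438 219 451.2 45.4
444 219 451.2 48.8
450 219 451.2 52.3
456 219 451.2 55.7
462 219 451.2 59.1
468 220 451.8 62.7
474 220 451.8 66.1
480 220 451.7 69.6
486 223 453.5 73.3
492 209 445.4 75.7
498 195 437.4 78.0
yaw 80.24666
```

Request:
move_arm(motion=[[0,[0.012,0.1,0],[0,0,0]],[0,[0.012,0.1,0],[0,0,0]],[0,[0.012,0.1,0],[0,0,0]],[0,[0.012,0.1,0],[0,0,0]]])

```text
time_s: 16.38
ee_pos: [474.5, -113.1, 27.1]
ee_rot: [-179.9, 0.1, 168.8]
force: [-0.5, -5.8, 2.2]
gripper_width: 0.6
gripper_force: 3.1
```

Request:
move_arm(motion=[[0,[0.01,0.05,0],[0,0,0]],[0,[0.01,0.05,0],[0,0,0]],[0,[0.01,0.05,0],[0,0,0]]])

```text
time_s: 16.63
ee_pos: [475.1, -109.3, 27.1]
ee_rot: [-179.9, 0.1, 168.8]
force: [-1.3, -6.2, 2.0]
gripper_width: 0.5
gripper_force: 3.2
```

Request:
move_arm(motion=[[0,[0.005,0.05,0],[0,0,0]],[0,[0.005,0.05,0],[0,0,0]],[0,[0.005,0.05,0],[0,0,0]]])

```text
time_s: 16.88
ee_pos: [475.2, -106.9, 27.6]
ee_rot: [-179.8, 0.1, 168.9]
force: [-5.0, -12.5, 6.9]
gripper_width: 0.2
gripper_force: 6.8
```

Request:
move_arm(motion=[[0,[0.004,0.03,0],[0,0,0]],[0,[0,0,0],[0,0,0]]])

```text
time_s: 17.05
ee_pos: [475.2, -106.0, 27.6]
ee_rot: [-179.8, 0.1, 168.9]
force: [-4.0, -11.2, 6.5]
gripper_width: 0.5
gripper_force: 6.4
```

Request:
move_arm(motion=[[0,[0.004,0.03,0],[0,0,0]],[0,[0.004,0.03,0],[0,0,0]],[0,[0,0,0],[0,0,0]]])

```text
time_s: 17.3
ee_pos: [475.2, -104.3, 27.5]
ee_rot: [-179.8, 0.1, 168.9]
force: [-3.4, -11.1, 5.9]
gripper_width: 0.0
gripper_force: 5.6
```

Request:
move_arm(motion=[[0,[0.004,0.03,0],[0,0,0]],[0,[0.004,0.03,0],[0,0,0]],[0,[0.004,0.03,0],[0,0,0]],[0,[0.004,0.03,0],[0,0,0]]])

```text
time_s: 17.63
ee_pos: [475.0, -100.4, 26.9]
ee_rot: [-179.9, -0.0, 168.9]
force: [-3.3, -10.5, 5.6]
gripper_width: 0.6
gripper_force: 5.5
```

Request:
move_arm(motion=[[0,[0.005,0.03,0],[0,0,0]],[0,[0.005,0.03,0],[0,0,0]],[0,[0.005,0.03,0],[0,0,0]],[0,[0.005,0.03,0],[0,0,0]]])

```text
time_s: 17.97
ee_pos: [476.2, -98.4, 27.4]
ee_rot: [-179.8, 0.1, 168.9]
force: [-4.0, -11.9, 6.1]
gripper_width: 0.3
gripper_force: 6.1
```

```bash
python3 lat.py 366 440 205 235; python3 -c "
from h import *
s=state();print(s['ee_pos']@NV+9.4,s['ee_pos']@DV,s['force'])"
```

```text
366 215 447.2 29.3
372 224 452.4 32.9
378 221 450.7 36.2
384 220 450.1 39.6
390 219 449.5 42.9
396 219 449.5 46.3
402 218 448.9 49.7
408 218 448.9 53.1
414 218 448.9 56.5
420 218 448.9 59.9
426 218 448.9 63.3
432 218 448.8 66.8
438 218 448.8 70.2
yaw 80.93036
4.917739874181451 486.2066608406429 [-3.67439346 -9.63649941  4.75557095]
```

Request:
move_arm(motion=[[0,[0.005,0.03,0],[0,0,0]],[0,[0.005,0.03,0],[0,0,0]],[0,[0.005,0.03,0],[0,0,0]],[0,[0.005,0.03,0],[0,0,0]]])

```text
time_s: 18.35
ee_pos: [476.8, -95.5, 27.5]
ee_rot: [-179.8, 0.1, 168.9]
force: [-3.5, -11.6, 5.5]
gripper_width: 0.4
gripper_force: 6.1
```

Request:
move_arm(motion=[[0,[0.005,0.03,0],[0,0,0]],[0,[0.005,0.03,0],[0,0,0]],[0,[0.005,0.03,0],[0,0,0]]])

```text
time_s: 18.6
ee_pos: [477.2, -93.2, 27.5]
ee_rot: [-179.8, 0.1, 168.9]
force: [-3.7, -11.2, 5.4]
gripper_width: 0.5
gripper_force: 6.0
```

Request:
move_arm(motion=[[0,[0.005,0.025,0],[0,0,0]],[0,[0.005,0.025,0],[0,0,0]]])

```text
time_s: 18.77
ee_pos: [477.3, -91.9, 27.4]
ee_rot: [-179.8, 0.1, 168.9]
force: [-2.7, -10.0, 5.8]
gripper_width: 0.4
gripper_force: 5.9
```

Request:
move_arm(motion=[[0,[0.005,0.025,0],[0,0,0]],[0,[0.005,0.025,0],[0,0,0]]])

```text
time_s: 18.93
ee_pos: [477.5, -90.6, 27.4]
ee_rot: [-179.8, 0.1, 168.9]
force: [-3.7, -11.4, 6.0]
gripper_width: 0.5
gripper_force: 6.0
```

Request:
move_arm(motion=[[0,[0.005,0.025,0],[0,0,0]],[0,[0.005,0.025,0],[0,0,0]]])

```text
time_s: 19.1
ee_pos: [477.7, -89.6, 27.5]
ee_rot: [-179.8, 0.1, 168.9]
force: [-4.2, -13.8, 7.7]
gripper_width: 0.2
gripper_force: 6.8
```

Request:
move_arm(motion=[[0,[0.005,0.025,0],[0,0,0]],[0,[0.005,0.025,0],[0,0,0]]])

```text
time_s: 19.27
ee_pos: [477.8, -88.5, 27.5]
ee_rot: [-179.8, 0.1, 169.0]
force: [-3.2, -12.2, 7.3]
gripper_width: 0.3
gripper_force: 7.1
```

Request:
move_arm(motion=[[0,[0.005,0.025,0],[0,0,0]],[0,[0.005,0.025,0],[0,0,0]]])

```text
time_s: 19.43
ee_pos: [477.9, -87.3, 27.5]
ee_rot: [-179.7, 0.1, 169.0]
force: [-4.7, -14.1, 7.3]
gripper_width: 0.5
gripper_force: 7.4
```

Request:
move_arm(motion=[[0,[0.005,0.025,0],[0,0,0]],[0,[0,0,0],[0,0,0]]])

```text
time_s: 19.6
ee_pos: [478.1, -86.7, 27.6]
ee_rot: [-179.7, 0.1, 169.0]
force: [-5.0, -12.8, 7.8]
gripper_width: 0.4
gripper_force: 7.2
```

Request:
move_arm(motion=[[0,[0.005,0.025,0],[0,0,0]],[0,[0,0,0],[0,0,0]]])

```text
time_s: 19.77
ee_pos: [478.1, -86.1, 27.6]
ee_rot: [-179.7, 0.1, 169.0]
force: [-5.3, -14.3, 8.3]
gripper_width: 0.5
gripper_force: 7.5
```

Request:
move_arm(motion=[[0,[0.005,0.025,0],[0,0,0]],[0,[0,0,0],[0,0,0]]])

```text
time_s: 19.93
ee_pos: [477.8, -85.8, 27.5]
ee_rot: [-179.7, 0.0, 169.0]
force: [-6.3, -15.2, 7.5]
gripper_width: 0.3
gripper_force: 8.5
```

Request:
move_arm(motion=[[0,[0.004,0.02,0],[0,0,0]],[0,[0,0,0],[0,0,0]]])

```text
time_s: 20.1
ee_pos: [477.7, -85.7, 27.6]
ee_rot: [-179.7, 0.0, 169.0]
force: [-6.8, -17.4, 8.4]
gripper_width: 0.3
gripper_force: 9.5
```

Request:
move_arm(motion=[[0,[0.004,0.02,0],[0,0,0]],[0,[0,0,0],[0,0,0]]])

```text
time_s: 20.27
ee_pos: [477.6, -85.6, 27.6]
ee_rot: [-179.6, -0.0, 169.0]
force: [-7.5, -19.7, 9.8]
gripper_width: 0.5
gripper_force: 10.5
```

```bash
python3 lat.py 366 440 205 235; python3 -c "
from h import *
s=state();print(s['ee_pos']@NV+9.4,s['ee_pos']@DV,s['force'],s['torque'])"
```

```text
366 215 446.1 42.0
372 224 451.3 45.6
378 222 450.1 49.0
384 221 449.5 52.3
390 220 448.9 55.7
396 219 448.3 59.1
402 219 448.3 62.5
408 219 448.3 65.9
414 219 448.3 69.3
420 219 448.3 72.7
426 219 448.2 76.1
432 220 448.8 79.6
438 221 449.4 83.1
yaw 80.33854
17.59327391792607 485.0653681224068 [ -7.48908151 -19.69023674  10.2257675 ] [-2.63771929  1.03399549  0.12349862]
```

Request:
move_arm(motion=[[0,[-0.02,-0.08,0],[0,0,0]],[0,[-0.04,-0.2,0],[0,0,0]],[0,[-0.1,-0.5,0],[0,0,0]],[0,[-0.1,-0.5,0.3],[0,0,0]],[0,[-0.1,-0.5,0.5],[0,0,0]],[0,[0,0,0.5],[0,0,0]],[0,[0,0,0],[0,0,0]],[0,[0,0,0],[0,0,0]]])

```text
time_s: 20.98
ee_pos: [470.2, -126.4, 59.2]
ee_rot: [180.0, 0.1, 168.8]
force: [-0.0, -0.7, 0.2]
gripper_width: 0.3
gripper_force: 0.0
```

```bash
python3 asc.py wrist 330 570 130 330 3
```

```text
[ 470.2 -126.4   59.2] [-0.  -0.7  0.2]
cols from 330 step 3
130 ::::::::::::::::::::::::::::...   ..    ..             .......................  
136 ::::::::::::::::::::::::::::........      ....          ................. ....  
142 :::::::::::::::::::::::::::..........     .            ..................       
148 :::::++:::++::..:::::::::::::.. ......                ..........................
154 :+::::++++@++:                                                                  
160 ::++++++++@++:    :++:                                                          
166 :::::::::+@++:    ++++.                                                        .
172 ::::::::::+++:     ..               ::..                                        
178 :+++:::::+@++.                     :+++.                                        
184 :::+:::::+@++.                    .+++:       ..    ..........:.......          
190 :::::::::++++.                     .::       .:::       ..           ...        
196 :::::::::++++.                                         .:::          +::        
202 :::::::::++++. 
[... 1065 characters left out ...]
@@@@@@@+        .@@@
280 #@@@@@+++@++.   .  .  ..@##############################@@@@@@@@@@@@.        +@@@
286 #@@@@@@++@++..:::::::::+###############################@@@@@@@@@@@@         @@@@
292 #@@###################################################@@@@@@@@@@@@:        :@@@@
298 #@#################################@###################@@@@@@@@@@@         @@@@@
304 #@@###############################@@##################@@@@@@@@@@@+        :@@@@@
310 #@+############################@@#@###################@@@@@@@@@@@.        @@@@@@
316 @++#############################@@@@@@@@##@@@@@@@@@@@@@@@@@@@@@@@:::::::::@@@@@@
322 @+:@#@@#@@##@@@@@@@@@@@#@@@@@@@@#@@@@@@@@@@@@@@@@@@@@@@@@@@@@@@@@@@@@@@@@+++@@@@
```

```bash
cat > rear.py <<'E'
from h import *
C=cam('wrist');f=grab_frame('wrist');g=cv2.GaussianBlur(cv2.cvtColor(f,cv2.COLOR_BGR2GRAY),(3,3),0).astype(int)
def fit(n,R,u0,u1,sgn,z):
    P=np.array([ray('wrist',u0+np.argmax(sgn*np.diff(g[v,u0:u1]))+.5,v,z,C) for v in R])
    L=cv2.fitLine(np.float32(P[:,:2]),cv2.DIST_HUBER,0,.01,.01).ravel();print(n,'yaw',(np.degrees(np.arctan2(L[1],L[0]))+90)%180,'x',np.median(P@NV+9.4),'x first/last',(P@NV+9.4)[[0,3,-4,-1]].round(1))
fit('rear',[*range(212,218),*range(238,286,2)],395,420,-1,14)
fit('front edge',range(160,216,2),358,380,1,14)
def lat(n,us,v0,v1,z):
    P=np.array([ray('wrist',u,v0+np.argmin(np.diff(g[v0:v1,u]))+.5,z,C) for u in us]);print(n,(P@DV).round(1),(P@NV+9.4).round(0))
lat('foot end',range(409,424,3),195,215,14)
lat('core end',range(430,530,8),195,220,14)
S=np.array([ray('wrist',u,140+np.argmax(np.diff(g[140:165,u]))+.5,14,C) for u in range(380,560,10)]);print('side lat',np.median(S@DV))
E
python3 rear.py
```

```text
rear yaw 78.74013 x 31.629937576110663 x first/last [31.6 31.7 32.  31.6]
front edge yaw 78.77748 x 6.541324395561849 x first/last [6.7 6.8 6.5 6.6]
foot end [445.6 444.9 444.9 445.6 445.6] [33. 35. 37. 39. 41.]
core end [448.2 448.9 447.6 447.6 447.5 447.5 447.5 448.2 448.8 448.8 448.8 448.8
 448.8] [ 47.  52.  57.  63.  68.  73.  79.  84.  90.  95. 101. 106. 112.]
side lat 413.32338925599583
```

```bash
python3 -c "
from workcell import *
print(job_done())"
```

```text
the job is handed in; nothing more can be done
None
```

The transformer is in the nest and the job is handed in at about 21 s. By my measurements it lies square to within about 0.1° and is pushed up to a hard stop at about 23 N total, though I had no direct reading of the pin or roller, and no verdict came back.

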